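# Raise the filling guard's sash to the height mark

## Task

Push the clear sliding window of the filling guard up from beneath its lip until the lip is level with the height mark on the rail, then take the hand away so that the window stays there. Do not run the window well past the mark on the way, do not grip or pinch it or use force, and leave the height mark, the bottles and the jar where they are.

Things in the scene. Friction and masses are not known exactly. Their poses are not given: they have to be found in the camera images.
- sash: the clear window with its lip, 338 mm wide, 270 mm high, about 0.6 kg; slides up its rails, which lean back 30 deg from vertical, by up to 190 mm from shut. Hidden counterweights balance it to within 1 N; about 3 N of friction keeps it where it is left. Origin: middle of its lower edge; y left along the edge, z up the slide, x into the guard (forward and 30 deg down)
- lip_edge (a point): steel strip on the window's lower edge: 330 wide, 45 deep, 8 mm thick, square to the window, towards the robot. Origin: middle of its front edge, mid-thickness. y along the strip (left); z up the slide, leaning back 30 deg from vertical; x from front edge into the window (forward and 30 deg down). Window: 270 mm up z from the strip's rear. Free room 50 mm below the front edge; sill behind
- mark_edge (a point): height mark: steel plate 50 wide, 39 deep, 8 mm thick, clamped on the front of the guard's left rail, parallel to the lip, 195 mm left of the lip's middle, 5 mm beyond its end. Point: middle of its front edge, mid-thickness; axes as the lip's. Level means both plates in one plane, this point straight along the lip's y axis from its origin. Black screw head on its outer side
- guard: filling guard, fixed: white base plate 365 x 430 mm, 12 mm thick; two sloping rails 374 mm apart beside the window, rear posts, top 0.48 m high; a scale and a nozzle inside; white sill under the window, top 67 mm above the table. Origin: on the table below the middle of the shut window's lower edge (which is 75 mm up); x into the guard; the base plate begins 45 mm in front
- bottle_a: amber glass bottle with a black cap, 58 mm in diameter and 125 mm high, standing on the table in front of the guard to one side; origin at the centre of its underside. Leave alone
- jar: clear glass jar with a white lid, 68 mm in diameter and 85 mm high, standing on the table in front of the guard on the other side from the amber bottle; origin at the centre of its underside. Leave alone
- bottle_b: amber glass bottle with a black cap, 58 mm in diameter and 115 mm high, standing on the scale inside the guard; origin at the centre of its underside. Leave alone

How it is judged:
By the outcome, as a careful person would: the job done as asked, in the order asked, and still so for the second after the job is handed in, with the robot touching nothing.
It also fails if it takes over 35 s, if anything falls off the work surface, if the arm or the gripper's body presses on something with over 40 N, if the wrist force passes 120 N, or if a joint passes its speed limit or range.

## Robot

A 7-joint arm with a two-finger parallel gripper is mounted at the origin on the work surface. World frame = base frame: x ahead of the robot, y to its left, z up, the work surface at z = 0. Lengths are in m, angles in rad, forces in N, time in s.
With the tool pointing down it reaches from about 0.35 to 0.9 m from the base axis. Payload 8.1 kg.
Tool frame: the origin (TCP) lies on the centre line of the jaws, within the pads' length; the fingertips stand arm.tip_extent ahead of it and the grasp point (between the pads) lies 3 mm ahead of it (arm.tip_extent is the distance from the TCP to the fingertips, in m); y points along the fingers, z is the direction in which the jaws open and shut, and the axes are right-handed (so a half turn about y gives the same grasp; the last joint's range is limited). The gripper opens to 92 mm and grips with 3 to 60 N. Pads are 19 mm wide; open, the fingers measure 130 mm over their backs; the gripper's body (75 mm by 190 mm) begins 47 mm behind the grasp point.
Start: joints at [-1.252, 0.434, 0.025, 1.573, -0.012, 1.134, -0.075], TCP at [0.256, 0.57, 0.249] pointing down, gripper open.
Joint ranges: [-2.62, 2.62], [-0.44, 2.09], [-1.27, 1.32], [0.08, 2.57], [-1.32, 4.46], [0.12, 2], [-2.74, 2.74]. Speed limits (rad/s): [2.22, 2.22, 3.01, 3.01, 3.14, 3.14, 3.14].

## Interface

Orientations are given as a rotation vector (axis times angle).
In Python, from cell import observe, get_image, sign_off, boxes_of, place_of, arm gives the robot as it stands.
- The arm moves only by the tool arm_command, never from a script. Its argument "plan" is a list of rows, each a list of 2 entries, a list of its own where there are three numbers: the shift along the tool's x, y, z in m, then the turn, a rotation vector about the tool's x, y, z in degrees. In form: [[[tx, ty, tz], [ax, ay, az]], ...]. A call has 1 to 5 rows; each row is the pose to reach, as a shift and turn from the pose commanded when the call began, along the tool's axes at that moment; what a row does not reach only later rows make up. A row lasts 1/10 s, in which the tool goes at most 50 mm and 8.59 degrees, less where a joint would pass 70% of its speed; a pose out of reach is approached as far as the arm can. A call with a gripper value outside its range is refused whole. "fingers" is the closure, from -1 (fully open) to 1 (shut), set as the call begins (left out, the last holds). The fingers move at their own pace and stop on an object; "squeeze" is the grip in N (left out, the last holds). Time passes only in rows, so rows that repeat a pose let the fingers close. It gives the time, the measured TCP pose, the force and the opening at its end, in the units of the state.
- observe(): the state, without advancing time (a new reading comes with each control period).
- get_image(name): name is "scene" or "top" or "wrist"; returns a dict with "color" (384x512x3 uint8, red, green, blue), "camera_matrix" (3x3 intrinsics, pixels), "world_to_cam" (4x4, takes a point from world to camera coordinates); the wrist camera has in their place "mount" (4x4, takes a point from camera to tool coordinates, whose origin is the TCP and whose axes are the tool frame's). Camera axes: x right, y up, looking along -z (the intrinsics and any distortion apply to the point x, -y, -z); pixel columns grow to the right and rows downward; lengths in m; the calibration is good to about 2 mm. A picture is of the moment at which its call begins: read the wrist's pose just before it. There is no depth.
- sign_off(): hands the job in, once; it reports no verdict.
Trained networks look in a picture, given as the dict that the camera call returned (one of the last four; its "shot" number tells which), for a name from the list of things; names that differ only in an ending like _2 or _b are one class to them, and where a whole thing is asked for, a point or a joint stands for the part that bears it (a point fixed in the world has none). Each returns a list of dicts, best first, with "confidence" (0 to 1); they miss things now and then, are a little off and sometimes report something else, mostly with a low value. They report only what shows in the picture. A call takes as long as a camera call.
- boxes_of(picture, thing): "point" ([column, row] in pixels, amid what is visible of it).
- place_of(picture, thing): "point" ([column, row] in pixels: a listed point, or the origin of a listed thing).
The state is a dict: "clock": time; "joints": joint angles; "dq": joint speeds; "joint_efforts": joint torques, N m; "position": TCP position; "ee_rot": TCP orientation; "force": force on the tool from outside, world axes, zero at the start; "ft_torque": the same for the moment, N m; "width": opening from 0.0 (shut) to 1.0 (fully open).
Only numpy, scipy, OpenCV 4.12 (cv2) and the standard library are available. Lean on these libraries where they do the work, as an engineer would, in place of code of your own. Each camera call takes 0.05 s, during which the arm holds its last target.

## Working session

There is one attempt and no reset: what is moved stays moved. The work goes in short steps, Python scripts to look and compute and a tool call to move; the robot and the scene stay as the last step left them, time stands still between calls to the robot, and variables do not carry over. Pictures are saved under pics/ and viewed, and the job is handed in when it is done.

Besides the shell and the picture viewer there is one more tool, called after ">>>" as name([rows], argument=value, ...), one row to a line, values as JSON. arm_command: Moves the arm, as the interface text tells. Its arguments: {"type":"object","properties":{"plan":{"type":"array","items":{"type":"array"}},"fingers":{"type":"number"},"squeeze":{"type":"number"}},"required":["plan"]}

```bash
ls; mkdir -p pics; cat > h.py <<'E'
import numpy as np,cv2
from cell import observe,get_image,sign_off,boxes_of,place_of,arm
from scipy.spatial.transform import Rotation as R
def save(p,n): cv2.imwrite('pics/'+n+'.png',p['color'][:,:,::-1])
E
python3 - <<'E'
from h import *
s=observe();print(s);print(arm, [ (a,getattr(arm,a)) for a in dir(arm) if not a.startswith('_')])
for n in ['scene','top']:
    p=get_image(n);save(p,n+'0');print(n,[ (k,v) for k,v in p.items() if k!='color'])
    for t in ['lip_edge','mark_edge','guard','bottle_a','jar','sash']:
        print(t,place_of(p,t)[:3])
E
```

```text
pics
{'clock': 0.0, 'joints': array([-1.25159132,  0.43523885,  0.02497306,  1.57411738, -0.01158919,
        1.13401835, -0.07509706]), 'dq': array([-0.00094942,  0.00101987, -0.00063383, -0.00035523, -0.00028003,
       -0.00066086, -0.00072056]), 'joint_efforts': array([ 7.73341289e-04, -6.67853951e+01,  9.85158384e-01, -3.14451993e+01,
       -6.06325851e-02,  4.28126310e-02,  1.28104075e-04]), 'position': array([0.25573096, 0.56974273, 0.24792727]), 'ee_rot': array([-1.54698312,  0.33111053, -0.33081548]), 'force': array([ 0.28119136, -0.22358731,  0.92242768]), 'ft_torque': array([-0.03753171, -0.02440925, -0.01151966]), 'width': 1.001930705420345}
<Robot object at 0x7f2462367e00> [('PlanningError', <class 'cell.PlanningError'>), ('tip_extent', 0.022)]
scene [('camera_matrix', array([[426.38367144,   0.        , 256.02234774],
       [  0.        , 426.38367144, 187.6976813 ],
       [  0.        ,   0.        ,   1.        ]])), ('world_to_cam', array([[ 0.87613397,  0.48166642, -0.01966528, -0.53834691],
       [-0.25705282,  0.50130198,  0.82620831,  0.05962211],
      
[... 733 characters left out ...]
[  0.        ,   0.        ,   1.        ]])), ('world_to_cam', array([[ 0.07460877, -0.9971959 , -0.00582046,  0.00591673],
       [ 0.97412284,  0.07163125,  0.21436803, -0.61049578],
       [-0.21334999, -0.02166358,  0.97673562, -0.7459093 ],
       [ 0.        ,  0.        ,  0.        ,  1.        ]])), ('shot', 2)]
lip_edge [{'point': [252.4, 226.1], 'confidence': 0.94}]
mark_edge [{'point': [114.9, 183.4], 'confidence': 0.97}]
guard [{'point': [247.8, 220.5], 'confidence': 0.73}]
bottle_a [{'point': [338.1, 267.6], 'confidence': 0.6}]
jar [{'point': [182.7, 285.9], 'confidence': 0.92}, {'point': [254.7, 224.5], 'confidence': 0.16}]
sash [{'point': [250.5, 208.9], 'confidence': 0.65}]
```

```bash
python3 - <<'E'
import cv2
for n in ['scene0','top0']:
    im=cv2.imread(f'pics/{n}.png');cv2.imwrite(f'pics/{n}b.png',cv2.resize(im,(768,576),interpolation=cv2.INTER_CUBIC))
E
```

```text
(no output)
```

View pics/scene0b.png

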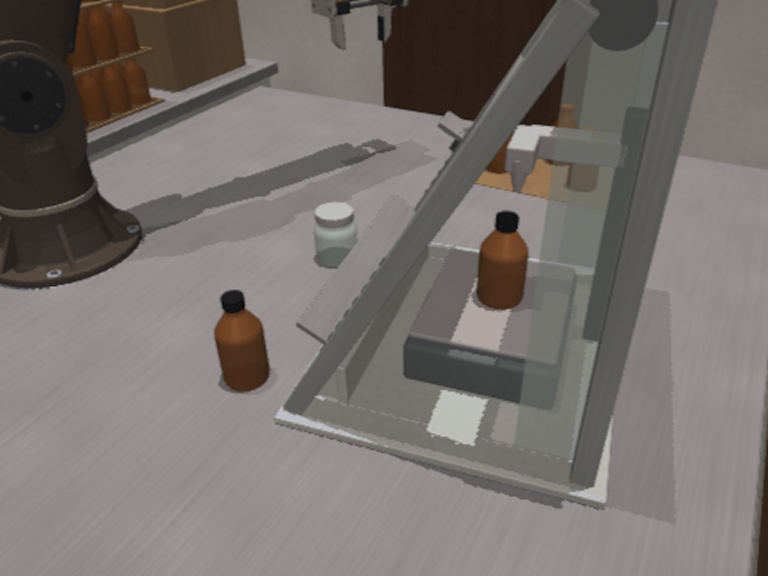

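View pics/top0b.png

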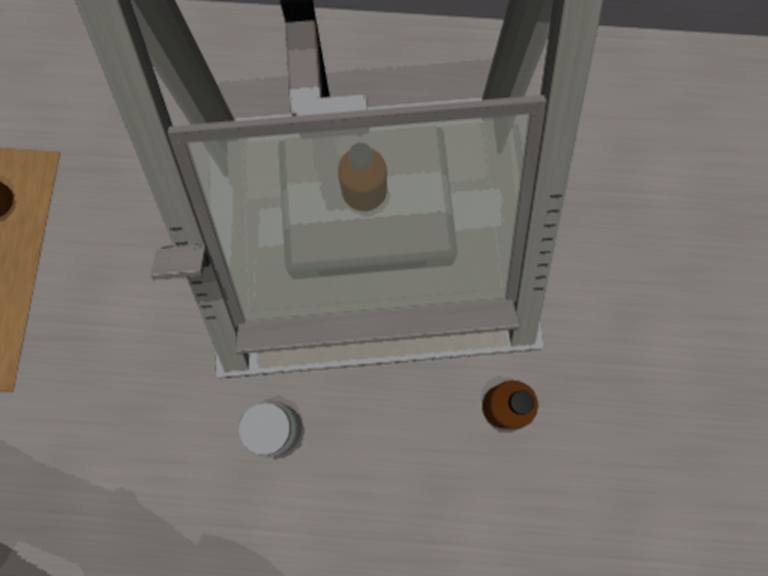

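The top view shows the lip at rows ~205–230 (full-res px), the mark at about (115,183), the jar front-left and the bottle front-right. Next I fit the guard model and zoom in on the edges.

```bash
cat >> h.py <<'E'
u=np.array([.5,0,np.sqrt(.75)]); xl=np.array([np.sqrt(.75),0,-.5])
def proj(p,X):
    c=p['world_to_cam'][:3,:3]@X+p['world_to_cam'][:3,3]; K=p['camera_matrix']
    return np.array([K[0,0]*c[0]/-c[2]+K[0,2],K[1,1]*-c[1]/-c[2]+K[1,2]])
def ray(p,px):
    K=p['camera_matrix'];d=np.array([(px[0]-K[0,2])/K[0,0],-(px[1]-K[1,2])/K[1,1],-1])
    Rm=p['world_to_cam'][:3,:3];return -Rm.T@p['world_to_cam'][:3,3],Rm.T@d
def onz(p,px,z):
    o,d=ray(p,px);return o+d*(z-o[2])/d[2]
def tri(obs):
    A=0;b=0
    for p,px in obs:
        o,d=ray(p,px);d=d/np.linalg.norm(d);P=np.eye(3)-np.outer(d,d);A=A+P;b=b+P@o
    return np.linalg.solve(A,b)
E
python3 - <<'E'
from h import *
a=get_image('scene');b=get_image('top')
import pickle;pickle.dump((a,b),open('p0.pkl','wb'))
for t,x,y in [('lip_edge',(235.1,166.1),(252.4,226.1)),('mark_edge',(295,79.9),(114.9,183.4))]:
    X=tri([(a,x),(b,y)]);print(t,X,proj(a,X)-x,proj(b,X)-y)
print('jar',onz(a,(223.4,172.8),0),onz(b,(182.7,285.9),0));print('bot',onz(a,(167.1,251.5),0),onz(b,(338.1,267.6),0))
print('guard',onz(a,(249.9,214.7),0),onz(b,(247.8,220.5),0))
c=b['color'][150:260,90:360,::-1];cv2.imwrite('pics/c1.png',cv2.resize(c,None,fx=2.9,fy=2.9,interpolation=cv2.INTER_CUBIC))
c=a['color'][60:240,180:360,::-1];cv2.imwrite('pics/c2.png',cv2.resize(c,None,fx=3.3,fy=3.3,interpolation=cv2.INTER_CUBIC))
E
```

```text
lip_edge [0.5395344  0.05382382 0.11400741] [-0.49769563  0.10117819] [-0.30859596 -0.48338389]
mark_edge [0.57167145 0.26181953 0.22548313] [ 0.51831869 -0.20557496] [0.3769156  0.68980242]
jar [0.42938231 0.17303104 0.        ] [0.4277818  0.18248471 0.        ]
bot [ 0.48397942 -0.11069969  0.        ] [ 0.48535922 -0.11745969  0.        ]
guard [0.5672627  0.05925362 0.        ] [0.5651815  0.06632381 0.        ]
```

View pics/c1.png

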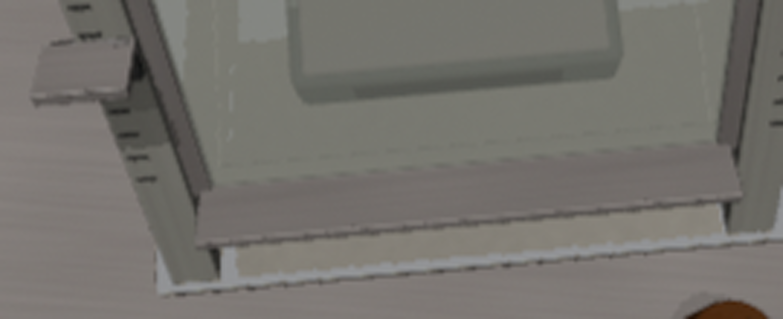

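View pics/c2.png

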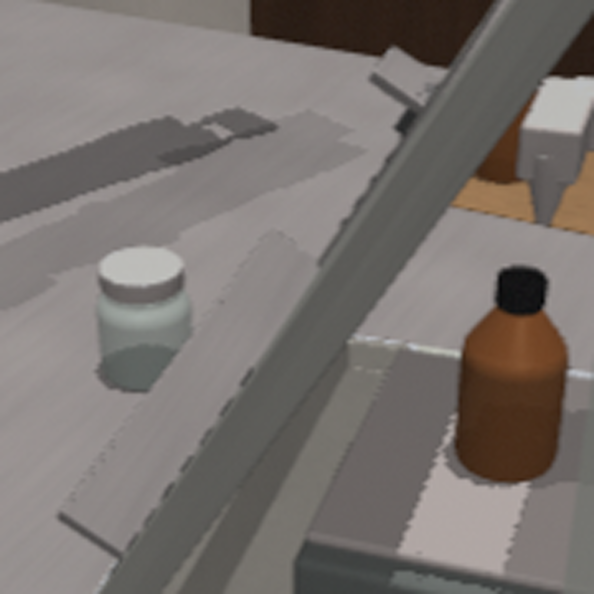

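```bash
python3 - <<'E'
from h import *
import pickle
from scipy.optimize import least_squares
a,b=pickle.load(open('p0.pkl','rb'))
def c1(x,y): return (x/2.9+90-.5*0,y/2.9+150)
def c2(x,y): return (x/3.3+180,y/3.3+60)
def model(q):
    gx,gy,yaw,s,m=q;Rz=R.from_euler('z',yaw).as_matrix();g=np.array([gx,gy,0])
    W=lambda L:Rz@np.array(L)+g
    lip=np.array([0,0,.075])+s*u-.045*xl
    mk=np.array([0,.195,.075])+m*u-.045*xl
    return W,lip,mk
Y=np.array([0,1,0])
obs=[]
def res(q,full=False):
    W,lip,mk=model(q);t=.004*u
    F=[(b,W(lip),(252.4,226.1),1.),(a,W(lip),(235.1,166.1),1.),(b,W(mk),(114.9,183.4),1.),(a,W(mk),(295,79.9),1.),
    (b,W(lip+.165*Y-t),c1(199,246),1),(b,W(lip-.165*Y-t),c1(741,199),1),
    (a,W(lip-.165*Y-t),c2(60,517),1),
    (b,W(mk+.025*Y-t),c1(33,104),1),(b,W(mk-.025*Y-t),c1(126,98),1),
    (a,W(mk-.025*Y-t),c2(370,80),.5),
    (b,W([-.045,.215,.012]),c1(160,290),1),
    (a,W([-.045,-.215,.012]),(276/1.5,418/1.5),1)]
    r=[(proj(p,X)-np.array(o))*w for p,X,o,w in F]
    return np.array(r) if full else np.concatenate(r)
o=least_squares(res,[.567,.06,.1,0,.13],loss='soft_l1');print(o.x,np.degrees(o.x[2]));print(res(o.x,True).round(1))
W,lip,mk=model(o.x);print('lip',W(lip),'mark',W(mk), 'travel',o.x[4]-o.x[3])
gx,gy,yaw=o.x[:3];Rz=R.from_euler('z',yaw).as_matrix()
for n,P in [('jar',[.4286,.178,0]),('bot',[.4847,-.114,0])]: print(n,Rz.T@(np.array(P)-[gx,gy,0]))
s=observe();print(R.from_rotvec(s['ee_rot']).as_matrix().round(3))
E
```

```text
[0.5695686  0.05981145 0.16811429 0.0181763  0.15083987] 9.632239555367336
[[-0.8 -0.8]
 [ 0.   0.3]
 [ 2.3 -0.3]
 [ 0.4 -0.8]
 [-1.4  0.8]
 [ 0.  -0.7]
 [-0.3  0.6]
 [ 0.1  0.6]
 [ 1.1 -0.4]
 [-0.4  0.2]
 [-1.6  0.6]
 [-0.3 -0.6]]
lip [0.54010689 0.05481132 0.11324114] mark [0.57287545 0.25816109 0.22813116] travel 0.13266356776198185
jar [-0.1192055  0.1401097  0.       ]
bot [-0.11275487 -0.15716055  0.        ]
[[ 0.912  0.     0.409]
 [-0.409  0.     0.912]
 [-0.    -1.     0.   ]]
```

```bash
cat >> h.py <<'E'
yaw=.1681;Rz=R.from_euler('z',yaw).as_matrix()
U=Rz@u;XL=Rz@xl;YL=Rz@np.array([0,1,0]);LIP=np.array([.5401,.0548,.1132]);MK=np.array([.5729,.2582,.2281])
RT=np.stack([U,XL,YL],1)
def rel(pos,Rt=RT):
    s=observe();Rc=R.from_rotvec(s['ee_rot']).as_matrix()
    t=Rc.T@(pos-s['position']);w=R.from_matrix(Rc.T@Rt).as_rotvec(degrees=True)
    print('t',s['clock'],'pos',s['position'].round(4),'shift',t.round(4),'turn',w.round(2),np.linalg.norm(w).round(1),'F',s['force'].round(1),'w',s['width'])
def lf():
    s=observe();d=s['position']-LIP
    Rc=R.from_rotvec(s['ee_rot']).as_matrix()
    print('t',round(s['clock'],2),'TCP in lip frame mm',(1000*np.array([d@XL,d@YL,d@U])).round(1),'orient err',R.from_matrix(Rc.T@RT).as_rotvec(degrees=True).round(2),'F lip axes',np.array([s['force']@XL,s['force']@YL,s['force']@U]).round(1))
E
python3 - <<'E'
from h import *
rel(LIP-.06*XL-.008*YL+.13*U)
E
```

```text
t 0.8 pos [0.2559 0.5702 0.2488] shift [ 0.4856 -0.007  -0.3532] turn [ 17.68 -30.63 -58.18] 68.1 F [-0.4  0.1  0.2] w 1.0020667609808054
```

>>> arm_command([
  [[0.04, 0, -0.03], [1.5, -2.5, -4.8]],
  [[0.08, 0, -0.06], [3, -5, -9.6]],
  [[0.12, 0, -0.09], [4.5, -7.5, -14.4]],
  [[0.16, 0, -0.12], [6, -10, -19.2]],
  [[0.2, 0, -0.15], [7.5, -12.5, -24]],
], fingers=1, squeeze=5)

```text
clock: 1.3
position: [0.3776, 0.3502, 0.2491]
ee_rot: [-1.496, -0.191, -0.495]
force: [2.8, -0.0, 0.4]
width: 0.611
```

```bash
python3 - <<'E'
from h import *
rel(LIP-.06*XL-.008*YL+.13*U)
E
```

```text
t 1.3 pos [0.3776 0.3502 0.2491] shift [ 0.2185  0.07   -0.2633] turn [ 10.14 -18.11 -33.94] 39.8 F [ 2.8 -0.   0.4] w 0.6110934324855313
```

>>> arm_command([
  [[0.025, 0.008, -0.03], [1.4, -2.6, -4.8]],
  [[0.05, 0.016, -0.06], [2.8, -5.2, -9.6]],
  [[0.075, 0.024, -0.09], [4.2, -7.8, -14.4]],
  [[0.1, 0.032, -0.12], [5.6, -10.4, -19.2]],
  [[0.125, 0.04, -0.15], [7, -13, -24]],
])

```text
clock: 1.8
position: [0.4695, 0.1987, 0.2542]
ee_rot: [-1.414, -0.644, -0.63]
force: [1.9, -0.2, 0.9]
width: 0.184
```

```bash
python3 - <<'E'
from h import *
rel(LIP-.06*XL-.008*YL+.13*U)
E
```

```text
t 1.8 pos [0.4695 0.1987 0.2542] shift [ 0.0612  0.0523 -0.152 ] turn [  4.55  -6.98 -12.61] 15.1 F [ 1.9 -0.2  0.9] w 0.1841971885029346
```

>>> arm_command([
  [[0.014, 0.012, -0.034], [1.1, -1.7, -3]],
  [[0.028, 0.024, -0.068], [2.2, -3.4, -6]],
  [[0.042, 0.036, -0.102], [3.3, -5.1, -9]],
  [[0.056, 0.048, -0.136], [4, -6, -11]],
  [[0.056, 0.048, -0.136], [4, -6, -11]],
])

```text
clock: 2.3
position: [0.5245, 0.1171, 0.2604]
ee_rot: [-1.392, -0.827, -0.681]
force: [0.7, -0.6, 0.6]
width: 0.004
```

```bash
python3 - <<'E'
from h import *
rel(LIP-.06*XL-.008*YL+.13*U)
s=observe();print(s['joints'].round(2))
E
```

```text
t 2.3 pos [0.5245 0.1171 0.2604] shift [ 0.0087  0.0218 -0.0706] turn [ 3.57 -1.77 -4.26] 5.8 F [ 0.7 -0.6  0.6] w 0.0044634159152084725
[-0.52  0.07 -0.06  2.55  2.33  0.55 -1.11]
```

The elbow is at its limit with the hand pitched 30°, so I'll use a steeper pitch (55°). The finger's side will then bear on the lip's lower front edge.

```bash
cat >> h.py <<'E'
p_=np.radians(55)
ty=Rz@np.array([np.cos(p_),0,-np.sin(p_)]);tx=Rz@np.array([np.sin(p_),0,np.cos(p_)])
RT=np.stack([tx,ty,YL],1)
CON=LIP-.004*U-.004*ty-.0095*tx-.008*YL
def go(a,b,l=0,pr=True):   # offset from contact pose along XL, U
    return rel(CON+a*XL+b*U+l*YL,RT)
E
python3 - <<'E'
from h import *
print(CON);go(-.06,.13)
E
```

```text
[0.52953245 0.04489229 0.10756353]
t 2.3 pos [0.5245 0.1171 0.2604] shift [-0.0028  0.015  -0.0714] turn [ 3.12 -2.51 20.73] 21.1 F [ 0.7 -0.6  0.6] w 0.0044634159152084725
```

>>> arm_command([
  [[0, 0, 0], [0, 0, 7]],
  [[0, 0, -0.01], [1, -1, 14]],
  [[0, 0.005, -0.035], [2, -2, 20]],
  [[-0.002, 0.014, -0.065], [3, -2.5, 20]],
  [[-0.002, 0.014, -0.065], [3, -2.5, 20]],
])

```text
clock: 2.8
position: [0.5156, 0.0628, 0.2362]
ee_rot: [-1.559, -0.621, -0.47]
force: [-1.3, 0.1, 0.1]
width: 0.009
```

```bash
python3 - <<'E'
from h import *
go(-.06,.13)
s=observe();print(s['joints'].round(2))
E
```

```text
t 2.8 pos [0.5156 0.0628 0.2362] shift [ 0.0277  0.0067 -0.0186] turn [ 7.38 -1.56  4.24] 8.7 F [-1.3  0.1  0.1] w 0.008613286676512065
[-0.42  0.03  0.01  2.4   1.36  0.29  0.  ]
```

>>> arm_command([
  [[0.014, 0.004, -0.009], [3.7, -0.8, 2.1]],
  [[0.028, 0.007, -0.0186], [7.4, -1.6, 4.2]],
  [[0.028, 0.007, -0.0186], [7.4, -1.6, 4.2]],
])

```text
clock: 3.1
position: [0.5193, 0.0497, 0.2334]
ee_rot: [-1.542, -0.577, -0.384]
force: [-0.3, -0.2, -0.6]
width: 0.006
```

```bash
python3 - <<'E'
from h import *
go(-.06,.13)
s=observe();print(s['joints'].round(2))
E
```

```text
t 3.1 pos [0.5193 0.0497 0.2334] shift [ 0.028  -0.0005 -0.0061] turn [ 4.87 -0.8  -0.23] 4.9 F [-0.3 -0.2 -0.6] w 0.006417256004226701
[-0.27  0.05 -0.04  2.34  0.79  0.23  0.66]
```

>>> arm_command([
  [[0.014, 0, -0.003], [2.4, -0.4, 0]],
  [[0.028, 0, -0.006], [4.9, -0.8, 0]],
  [[0.028, 0, -0.006], [4.9, -0.8, 0]],
  [[0.028, 0, -0.006], [4.9, -0.8, 0]],
])

```text
clock: 3.5
position: [0.5434, 0.0469, 0.2504]
ee_rot: [-1.463, -0.598, -0.346]
force: [0.1, 0.6, 0.2]
width: 0.003
```

```bash
python3 - <<'E'
from h import *
go(-.06,.13)
s=observe();print(s['joints'].round(2))
go(-.06,-.014)
E
```

```text
t 3.5 pos [0.5434 0.0469 0.2504] shift [-0.0009 -0.0003  0.0004] turn [-0.02 -0.06 -0.11] 0.1 F [0.1 0.6 0.2] w 0.0032643268204555626
[-0.03  0.07 -0.17  2.26  0.13  0.21  1.42]
t 3.5 pos [0.5434 0.0469 0.2504] shift [-0.1313  0.0608  0.0002] turn [-0.02 -0.06 -0.11] 0.1 F [0.1 0.6 0.2] w 0.0032643268204555626
```

>>> arm_command([
  [[-0.03, 0.014, 0], [0, 0, 0]],
  [[-0.06, 0.028, 0], [0, 0, 0]],
  [[-0.09, 0.042, 0], [0, 0, 0]],
  [[-0.1, 0.046, 0], [0, 0, 0]],
  [[-0.1, 0.046, 0], [0, 0, 0]],
])

```text
clock: 4.0
position: [0.4964, 0.0231, 0.1745]
ee_rot: [-1.531, -0.553, -0.304]
force: [0.0, -0.5, -0.3]
width: 0.005
```

```bash
python3 - <<'E'
from h import *
go(-.06,-.014)
s=observe();print(s['joints'].round(2))
p=get_image('scene');save(p,'s1');p=get_image('top');save(p,'t1')
E
```

```text
t 4.0 pos [0.4964 0.0231 0.1745] shift [-0.0446  0.0294  0.0179] turn [ 2.91  0.61 -3.85] 4.9 F [ 0.  -0.5 -0.3] w 0.005216784948595796
[ 0.21  0.16 -0.45  2.39  1.14  0.16  0.42]
```

View pics/s1.png

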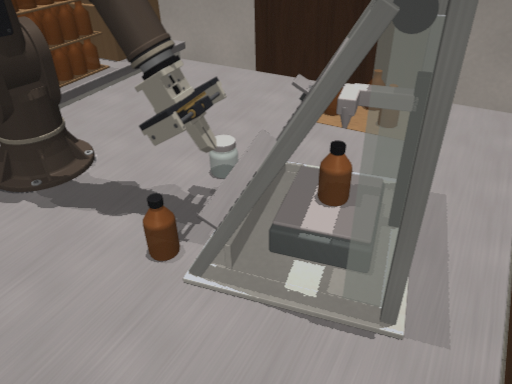

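View pics/t1.png

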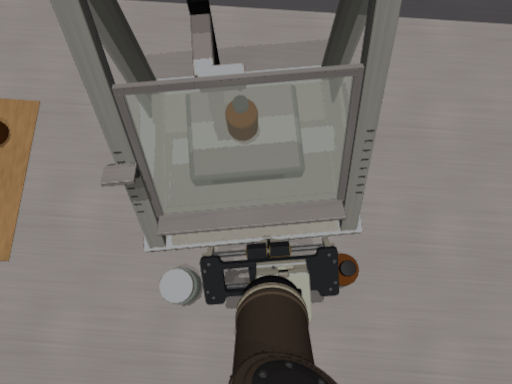

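```bash
sed -i 's/p_=np.radians(55)/p_=np.radians(62)/; s/^CON=.*/CON=LIP-.004*U-.006*ty-.0095*tx+0*YL/' h.py
python3 - <<'E'
from h import *
print(CON);go(-.06,.03)
E
```

```text
[0.5270813  0.05259071 0.1105736 ]
t 4.1 pos [0.4957 0.0226 0.1737] shift [-0.0043  0.0044  0.0247] turn [2.94 0.46 3.04] 4.3 F [0.1 0.  0.3] w 0.0052606990151722625
```

>>> arm_command([
  [[-0.001, 0.001, 0.008], [1, 0.2, 1.5]],
  [[-0.003, 0.003, 0.018], [2, 0.4, 3]],
  [[-0.004, 0.004, 0.024], [3, 0.5, 3]],
  [[-0.004, 0.004, 0.024], [3, 0.5, 3]],
])

```text
clock: 4.5
position: [0.492, 0.0468, 0.1683]
ee_rot: [-1.488, -0.51, -0.255]
force: [0.2, -0.4, 0.2]
width: 0.009
```

```bash
python3 - <<'E'
from h import *
go(-.06,-.015)
s=observe();print(s['joints'].round(2))
E
```

```text
t 4.5 pos [0.492  0.0468 0.1683] shift [-0.0403  0.0246 -0.0003] turn [-0.16 -0.1   0.19] 0.3 F [ 0.2 -0.4  0.2] w 0.00886260545206991
[ 0.34  0.2  -0.62  2.34  0.8   0.2   0.74]
```

>>> arm_command([
  [[-0.01, 0.006, 0], [0, 0, 0]],
  [[-0.02, 0.012, 0], [0, 0, 0]],
  [[-0.03, 0.018, 0], [0, 0, 0]],
  [[-0.04, 0.0246, 0], [0, 0, 0]],
  [[-0.04, 0.0246, 0], [0, 0, 0]],
])

```text
clock: 5.0
position: [0.4677, 0.0426, 0.1272]
ee_rot: [-1.49, -0.51, -0.253]
force: [0.2, -0.1, 0.1]
width: 0.008
```

```bash
python3 - <<'E'
from h import *
go(-.06,-.015)
s=observe();print(s['joints'].round(2))
go(0,-.015)
E
```

```text
t 5.0 pos [0.4677 0.0426 0.1272] shift [ 0.0008  0.     -0.0001] turn [-0.1  -0.01  0.12] 0.2 F [ 0.2 -0.1  0.1] w 0.0076911826560901835
[ 0.19  0.24 -0.47  2.45  1.69  0.14 -0.15]
t 5.0 pos [0.4677 0.0426 0.1272] shift [ 0.0325  0.051  -0.0002] turn [-0.1  -0.01  0.12] 0.2 F [ 0.2 -0.1  0.1] w 0.0076911826560901835
```

>>> arm_command([
  [[0.008, 0.0125, 0], [0, 0, 0]],
  [[0.016, 0.025, 0], [0, 0, 0]],
  [[0.024, 0.0375, 0], [0, 0, 0]],
  [[0.0325, 0.051, 0], [0, 0, 0]],
  [[0.0325, 0.051, 0], [0, 0, 0]],
])

```text
clock: 5.5
position: [0.5212, 0.0515, 0.0973]
ee_rot: [-1.49, -0.509, -0.254]
force: [-0.8, -0.2, 0.3]
width: 0.006
```

```bash
python3 - <<'E'
from h import *
go(0,-.015);go(0,0)
s=observe();print(s['joints'].round(2))
p=get_image('wrist');save(p,'w2');p=get_image('scene');cv2.imwrite('pics/s2.png',cv2.resize(p['color'][60:280,130:330,::-1],None,fx=2.7,fy=2.7,interpolation=cv2.INTER_CUBIC))
E
```

```text
t 5.5 pos [0.5212 0.0515 0.0973] shift [-0.0013 -0.001   0.0001] turn [-0.1  -0.07  0.12] 0.2 F [-0.8 -0.2  0.3] w 0.00629248520462222
t 5.5 pos [0.5212 0.0515 0.0973] shift [ 0.0115 -0.0089  0.0001] turn [-0.1  -0.07  0.12] 0.2 F [-0.8 -0.2  0.3] w 0.00629248520462222
[ 0.23  0.39 -0.54  2.36  1.83  0.23 -0.27]
```

View pics/s2.png

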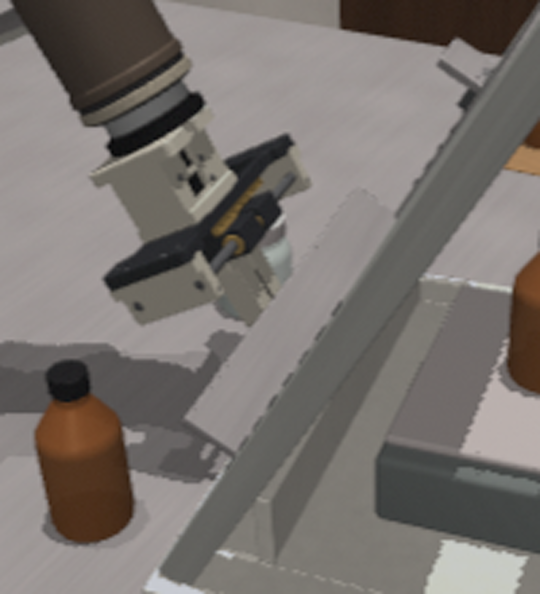

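View pics/w2.png

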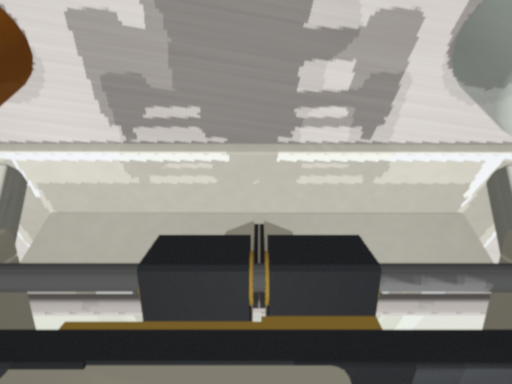

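>>> arm_command([
  [[0.0034, -0.0021, 0], [0, 0, 0]],
  [[0.0068, -0.0042, 0], [0, 0, 0]],
  [[0.0102, -0.0064, 0], [0, 0, 0]],
  [[0.0136, -0.0085, 0], [0, 0, 0]],
  [[0.016, -0.01, 0], [0, 0, 0]],
])

```text
clock: 6.1
position: [0.5281, 0.0527, 0.1145]
ee_rot: [-1.49, -0.509, -0.253]
force: [-1.4, -0.7, -2.8]
width: 0.007
```

```bash
python3 - <<'E'
from h import *
go(0,.0);lf()
E
```

```text
t 6.1 pos [0.5281 0.0527 0.1145] shift [-0.0028  0.0029  0.    ] turn [-0.09 -0.05  0.09] 0.1 F [-1.4 -0.7 -2.8] w 0.006567709220798117
t 6.1 TCP in lip frame mm [-11.2  -0.1  -5. ] orient err [-0.09 -0.05  0.09] F lip axes [ 0.1 -0.5 -3.2]
```

>>> arm_command([
  [[0.0068, -0.0042, 0], [0, 0, 0]],
  [[0.0136, -0.0085, 0], [0, 0, 0]],
  [[0.0204, -0.0127, 0], [0, 0, 0]],
  [[0.0272, -0.017, 0], [0, 0, 0]],
  [[0.034, -0.0212, 0], [0, 0, 0]],
])

```text
clock: 6.6
position: [0.5473, 0.0558, 0.1488]
ee_rot: [-1.491, -0.508, -0.252]
force: [-2.4, -1.4, -1.9]
width: 0.008
```

```bash
python3 - <<'E'
from h import *
lf();print(observe()['joints'].round(2))
E
```

```text
t 6.6 TCP in lip frame mm [-11.5  -0.3  34.5] orient err [-0.05 -0.04  0.03] F lip axes [-1.3 -0.9 -2.9]
[ 0.26  0.32 -0.56  2.25  1.02  0.23  0.55]
```

>>> arm_command([
  [[0.0068, -0.0042, 0], [0, 0, 0]],
  [[0.0136, -0.0085, 0], [0, 0, 0]],
  [[0.0204, -0.0127, 0], [0, 0, 0]],
  [[0.0272, -0.017, 0], [0, 0, 0]],
  [[0.034, -0.0212, 0], [0, 0, 0]],
])

```text
clock: 7.1
position: [0.5669, 0.059, 0.1832]
ee_rot: [-1.491, -0.508, -0.252]
force: [-3.2, -0.3, -1.8]
width: 0.002
```

```bash
python3 - <<'E'
from h import *
lf();print(observe()['joints'].round(2))
E
```

```text
t 7.1 TCP in lip frame mm [-11.5  -0.4  74.2] orient err [-0.03 -0.02  0.  ] F lip axes [-1.8  0.2 -3.2]
[ 0.4   0.31 -0.73  2.16  0.81  0.34  0.77]
```

>>> arm_command([
  [[0.005, -0.0032, 0], [0, 0, 0]],
  [[0.01, -0.0064, 0], [0, 0, 0]],
  [[0.015, -0.0095, 0], [0, 0, 0]],
  [[0.019, -0.012, 0], [0, 0, 0]],
  [[0.019, -0.012, 0], [0, 0, 0]],
])

```text
clock: 7.6
position: [0.579, 0.061, 0.2033]
ee_rot: [-1.491, -0.509, -0.253]
force: [-3.6, -0.7, 0.1]
width: 0.005
```

```bash
python3 - <<'E'
from h import *
lf();print(observe()['joints'].round(2))
import pickle
a=get_image('scene');b=get_image('top');pickle.dump((a,b),open('p1.pkl','wb'))
for t in ['lip_edge','mark_edge']:
    x=place_of(a,t)[:1];y=place_of(b,t)[:1];print(t,x,y)
    if x and y: X=tri([(a,x[0]['point']),(b,y[0]['point'])]);print(X,(X-LIP)@U,(X-LIP)@XL,(X-LIP)@YL)
c=b['color'][120:260,70:340,::-1];cv2.imwrite('pics/t3.png',cv2.resize(c,None,fx=2.9,fy=2.9,interpolation=cv2.INTER_CUBIC))
c=a['color'][40:220,180:360,::-1];cv2.imwrite('pics/s3.png',cv2.resize(c,None,fx=3.3,fy=3.3,interpolation=cv2.INTER_CUBIC))
E
```

```text
t 7.6 TCP in lip frame mm [-10.9  -0.4  97.7] orient err [-0.03 -0.05  0.09] F lip axes [-3.2 -0.1 -1.7]
[ 0.46  0.31 -0.79  2.11  0.73  0.4   0.86]
lip_edge [{'point': [260.8, 127.0], 'confidence': 0.91}] [{'point': [248.9, 181.9], 'confidence': 0.82}]
[0.59459771 0.06168677 0.20725654] 0.10889623298583077 0.0005007243838617125 -0.002328287931004556
mark_edge [{'point': [298.1, 77.9], 'confidence': 0.49}] [{'point': [118.4, 185.3], 'confidence': 0.8}]
[0.57380226 0.25863218 0.22893148] 0.13389152682387787 0.00044396887365961236 0.1953203428302282
```

View pics/t3.png

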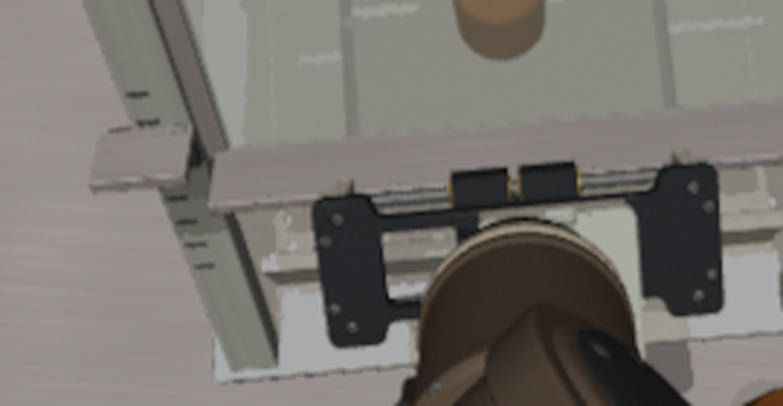

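View pics/s3.png

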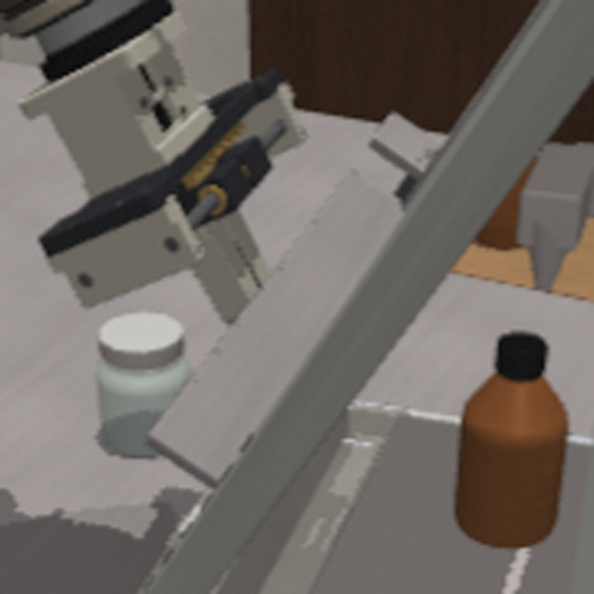

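>>> arm_command([
  [[0.0035, -0.0022, 0], [0, 0, 0]],
  [[0.007, -0.0044, 0], [0, 0, 0]],
  [[0.0105, -0.0066, 0], [0, 0, 0]],
  [[0.014, -0.0088, 0], [0, 0, 0]],
  [[0.0155, -0.0097, 0], [0, 0, 0]],
])

```text
clock: 8.4
position: [0.5888, 0.0627, 0.2193]
ee_rot: [-1.49, -0.509, -0.254]
force: [-6.8, -1.7, 1.4]
width: 0.008
```

>>> arm_command([
  [[0, 0, 0], [0, 0, 0]],
  [[0, 0, 0], [0, 0, 0]],
])

```text
clock: 8.6
position: [0.589, 0.0628, 0.2193]
ee_rot: [-1.49, -0.509, -0.254]
force: [-4.7, -1.1, 0.2]
width: 0.007
```

```bash
cat > m.py <<'E'
from h import *
import sys,pickle
n=sys.argv[1]
lf()
a=get_image('scene');b=get_image('top');pickle.dump((a,b),open(n+'.pkl','wb'))
for t in ['lip_edge','mark_edge']:
    x=place_of(a,t)[:1];y=place_of(b,t)[:1];print(t,x,y)
    if x and y: X=tri([(a,x[0]['point']),(b,y[0]['point'])]);print(X,((X-LIP)@U).round(4),((X-LIP)@XL).round(4),((X-LIP)@YL).round(4))
c=b['color'][140:220,90:190,::-1];cv2.imwrite(f'pics/t_{n}.png',cv2.resize(c,None,fx=7,fy=7,interpolation=cv2.INTER_CUBIC))
c=a['color'][40:200,210:360,::-1];cv2.imwrite(f'pics/s_{n}.png',cv2.resize(c,None,fx=3.7,fy=3.7,interpolation=cv2.INTER_CUBIC))
E
python3 m.py p2
```

```text
t 8.6 TCP in lip frame mm [-10.2  -0.3 116.7] orient err [-0.08 -0.07  0.14] F lip axes [-4.3 -0.3 -2.2]
lip_edge [{'point': [265.4, 118.8], 'confidence': 0.69}] [{'point': [246.2, 168.8], 'confidence': 0.67}]
[0.60684081 0.06440025 0.22593187] 0.1313 0.002 -0.0017
mark_edge [{'point': [297.7, 78.1], 'confidence': 0.66}] [{'point': [117.9, 184.5], 'confidence': 0.95}]
[0.5739676  0.25889606 0.22885645] 0.1339 0.0007 0.1956
```

View pics/t_p2.png

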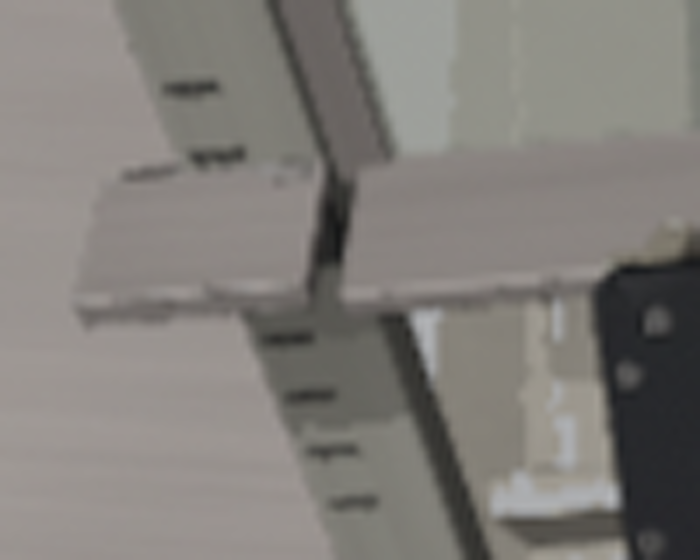

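View pics/s_p2.png

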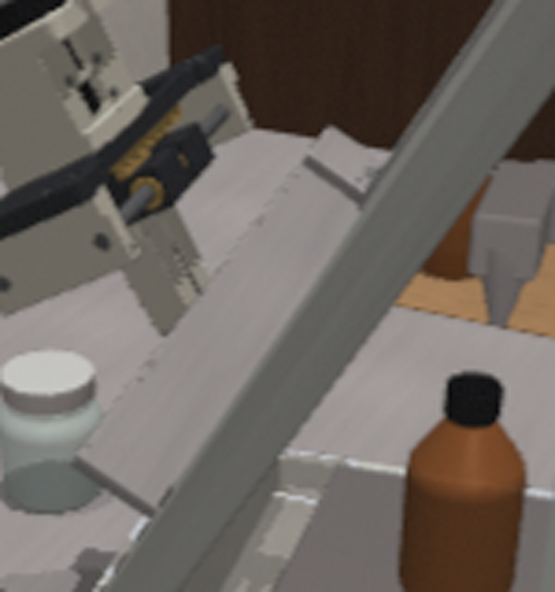

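```bash
cat > e.py <<'E'
from h import *
import sys,pickle
a,b=pickle.load(open(sys.argv[1]+'.pkl','rb'))
g=b['color'].astype(float).mean(2)
for c in list(range(101,136,3))+list(range(139,176,3)): print(c,g[174:190,c].round().astype(int))
# predictions at equal level s=.1335
for yy in [.22,.195,.17,.16,.13,.1]:
    X=LIP+.1335*U+yy*YL; print(yy,proj(b,X+.004*U).round(2),proj(b,X-.004*U).round(2), 'dpx/mm',(proj(b,X+.001*U)-proj(b,X)).round(2))
E
python3 e.py p2
```

```text
101 [148 148 144 140 140 138 136 134 142 132 115 125 139 149 149 149]
104 [136 135 134 134 135 132 130 132 147 140 109 111 134 149 149 149]
107 [137 135 134 134 135 133 130 132 133 123 108 112 134 149 149 149]
110 [137 135 136 136 135 133 131 135 125 110 107 109 133 148 149 149]
113 [137 136 135 136 134 132 133 144 130 101 106 109 134 148 148 149]
116 [137 137 136 137 135 133 134 148 140 110 113 132 146 148 148 148]
119 [137 137 137 137 135 133 125 119 117 108 109 131 147 148 148 148]
122 [137 137 137 136 134 134 138 123 106 107 106 129 145 147 148 148]
125 [137 137 137 136 134 135 148 139 110 105  86  83 103 119 126 137]
128 [137 137 137 136 133 136 147 137 109 110 103  86  85  76  57  77]
131 [138 137 137 135 134 135 130 118 106  99  90  86  85  71  53  79]
134 [104  95  87  84  79  68  60  64  77  78  79  87  86  72  64  88]
139 [ 86 102 115 115 121 123 126 137 132 106  94  87  87  86  93  98]
142 [132 132 132 132 133 133 133 145 137 106  95  87  88  94 100 100]
145 [132 133 132 133 133 132 136 130 113 104  82  51  56  62  66  78]
148 [133 133 132 133 133 132 140 139 120 108 109 1
[... 295 characters left out ...]
129]
163 [133 133 133 133 132 147 140 110 105 117 129 128 127 128 128 129]
166 [134 133 133 133 135 147 137 106 110 134 150 150 150 150 151 150]
169 [134 133 132 132 138 127 108 106 118 148 163 163 163 163 148 128]
172 [133 134 132 132 144 141 117 106 118 128 126 127 128 129 129 128]
175 [133 133 132 133 146 132  77  53  48  49  51  55  55  62  76  82]
0.22 [ 99.59 182.4 ] [101.29 186.05] dpx/mm [-0.21 -0.46]
0.195 [116.3  180.86] [117.85 184.53] dpx/mm [-0.19 -0.46]
0.17 [133.   179.32] [134.39 183.  ] dpx/mm [-0.17 -0.46]
0.16 [139.67 178.71] [141.  182.4] dpx/mm [-0.17 -0.46]
0.13 [159.67 176.87] [160.82 180.57] dpx/mm [-0.14 -0.46]
0.1 [179.64 175.04] [180.61 178.75] dpx/mm [-0.12 -0.46]
```

```bash
cat > e2.py <<'E'
from h import *
import sys,pickle
from scipy.optimize import least_squares
a,b=pickle.load(open(sys.argv[1]+'.pkl','rb'))
# sample profiles along U projection at points on the edge; find brightness edge offset in mm
def prof(p,base,yy,rng=np.arange(-14,14,.25)):
    g=p['color'].astype(np.float32).mean(2)
    pts=np.array([proj(p,base+yy*YL+t*.001*U) for t in rng],np.float32)
    return rng,cv2.remap(g,pts[None,:,0],pts[None,:,1],cv2.INTER_LINEAR)[0]
base=LIP+.1335*U
for nm,p in [('top',b),('scene',a)]:
    X=base+.17*YL;print(nm,'px per mm U',(proj(p,X+.001*U)-proj(p,X)).round(2),'per mm Y',(proj(p,X+.001*YL)-proj(p,X)).round(2))
    for lab,ys in [('mark',np.linspace(.176,.216,21)),('lip',np.linspace(.10,.160,31)),('lipR',np.linspace(-.15,-.08,31))]:
        P=np.mean([prof(p,base,y)[1] for y in ys],0);r=prof(p,base,0)[0]
        print(lab,' '.join(f'{x:.0f}:{v:.0f}' for x,v in zip(r[::4],P[::4])))
        d=np.gradient(P);print('  max grad at',r[np.argmax(d)],' min at',r[np.argmin(d)])
E
python3 e2.py p2
```

```text
top px per mm U [-0.17 -0.46] per mm Y [-0.66  0.06]
mark -14:125 -13:126 -12:129 -11:130 -10:131 -9:131 -8:131 -7:129 -6:125 -5:120 -4:114 -3:110 -2:108 -1:108 0:111 1:120 2:130 3:135 4:139 5:137 6:134 7:133 8:133 9:133 10:134 11:135 12:136 13:136
  max grad at 1.0  min at -4.25
lip -14:108 -13:108 -12:107 -11:104 -10:100 -9:97 -8:94 -7:94 -6:97 -5:104 -4:115 -3:124 -2:130 -1:134 0:133 1:131 2:131 3:132 4:132 5:133 6:133 7:133 8:133 9:132 10:132 11:131 12:130 13:129
  max grad at -4.5  min at -10.75
lipR -14:93 -13:90 -12:85 -11:81 -10:78 -9:77 -8:79 -7:84 -6:91 -5:98 -4:102 -3:104 -2:108 -1:113 0:119 1:123 2:127 3:128 4:129 5:130 6:130 7:131 8:132 9:133 10:133 11:133 12:133 13:132
  max grad at -6.25  min at -11.0
scene px per mm U [ 0.25 -0.38] per mm Y [ 0.13 -0.17]
mark -14:123 -13:123 -12:124 -11:125 -10:125 -9:125 -8:126 -7:126 -6:127 -5:129 -4:132 -3:134 -2:137 -1:140 0:142 1:143 2:143 3:141 4:139 5:135 6:129 7:123 8:116 9:110 10:103 11:96 12:90 13:84
  max grad at -2.75  min at 7.5
lip -14:141 -13:141 -12:142 -11:142 -10:142 -9:143 -8:143 -7:143 -6:143 -5:143 -4:143 -3:143 -2:143 -1:143 0:142 1:141 2:140 3:138 4:137 5:135 6:134 7:133 8:132 9:133 10:133 11:134 12:134 13:135
  max grad at 12.5  min at 4.0
lipR -14:143 -13:143 -12:143 -11:143 -10:143 -9:143 -8:143 -7:143 -6:143 -5:143 -4:143 -3:143 -2:143 -1:143 0:143 1:143 2:143 3:143 4:143 5:143 6:143 7:143 8:143 9:143 10:143 11:143 12:143 13:143
  max grad at 4.0  min at -4.25
```

>>> arm_command([
  [[0.0012, -0.0007, 0], [0, 0, 0]],
  [[0.0024, -0.0015, 0], [0, 0, 0]],
  [[0.0034, -0.0021, 0], [0, 0, 0]],
  [[0.0034, -0.0021, 0], [0, 0, 0]],
  [[0.0034, -0.0021, 0], [0, 0, 0]],
])

```text
clock: 9.4
position: [0.5911, 0.0632, 0.2227]
ee_rot: [-1.49, -0.51, -0.254]
force: [-5.1, -1.0, -0.4]
width: 0.003
```

```bash
cat > e3.py <<'E'
from h import *
import sys,pickle
exec(open('e2.py').read().split("base=LIP")[0])
base=LIP+.1335*U
def cross(ys):
    r=None;P=np.mean([prof(b,base,y)[1] for y in ys],0);r=np.arange(-14,14,.25)
    out=[]
    for lev in (118,124):
        # from top (large r) downward find last bright->dark crossing
        i=len(r)-1
        while i>0 and not(P[i]>=lev>P[i-1]): i-=1
        out.append(round(r[i-1]+.25*(lev-P[i-1])/(P[i]-P[i-1]),2))
    return out
print('mark',[cross(np.linspace(y-.007,y+.007,15)) for y in (.212,.198,.184)],cross(np.linspace(.178,.217,40)))
print('lip',[cross(np.linspace(y-.01,y+.01,21)) for y in (.15,.13,.11)],cross(np.linspace(.1,.161,40)))
print('lipR',[cross(np.linspace(y-.01,y+.01,21)) for y in (-.15,-.13,-.11)])
E
python3 m.py p3; python3 e3.py p2; python3 e3.py p3
```

```text
t 9.4 TCP in lip frame mm [-10.1  -0.3 120.7] orient err [-0.09 -0.07  0.16] F lip axes [-4.3 -0.1 -2.9]
lip_edge [{'point': [267.9, 115.9], 'confidence': 0.88}] [{'point': [247.4, 173.3], 'confidence': 0.73}]
[0.60457351 0.06538268 0.22870658] 0.1327 -0.0012 -0.0004
mark_edge [{'point': [297.9, 77.6], 'confidence': 0.73}] [{'point': [115.9, 186.8], 'confidence': 0.69}]
[0.57153199 0.26248204 0.22794031] 0.1322 -0.0004 0.1995
mark [[np.float64(0.83), np.float64(1.45)], [np.float64(0.89), np.float64(1.42)], [np.float64(0.88), np.float64(1.46)]] [np.float64(0.86), np.float64(1.42)]
lip [[np.float64(-4.62), np.float64(-4.08)], [np.float64(-4.79), np.float64(-4.32)], [np.float64(-1.28), np.float64(-0.36)]] [np.float64(-3.73), np.float64(-3.07)]
lipR [[np.float64(-6.64), np.float64(-6.17)], [np.float64(-6.32), np.float64(-5.86)], [np.float64(-2.37), np.float64(-1.29)]]
mark [[np.float64(0.78), np.float64(1.4)], [np.float64(0.84), np.float64(1.38)], [np.float64(0.83), np.float64(1.4)]] [np.float64(0.81), np.float64(1.37)]
lip [[np.float64(-0.51), np.float64(0.02)], [np.float64(-0.6), np.float64(-0.14)], [np.float64(3.36), np.float64(4.58)]] [np.float64(0.46), np.float64(1.14)]
lipR [[np.float64(-2.48), np.float64(-2.03)], [np.float64(-2.15), np.float64(-1.7)], [np.float64(2.1), np.float64(3.12)]]
```

View pics/t_p3.png

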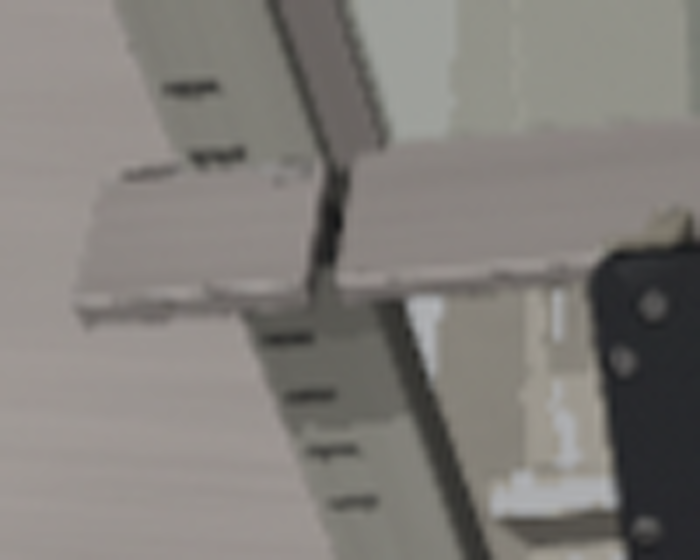

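The lip is about 1 mm below the mark in the top view. I'll go up 1 mm, then withdraw along the slide.

>>> arm_command([
  [[0.0004, -0.0003, 0], [0, 0, 0]],
  [[0.0009, -0.0005, 0], [0, 0, 0]],
  [[0.0009, -0.0005, 0], [0, 0, 0]],
  [[0.0009, -0.0005, 0], [0, 0, 0]],
])

```text
clock: 10.1
position: [0.5914, 0.0633, 0.2234]
ee_rot: [-1.49, -0.509, -0.254]
force: [-4.7, -2.7, -0.1]
width: 0.003
```

```bash
python3 m.py p4; python3 e3.py p4
```

```text
t 10.1 TCP in lip frame mm [-10.   -0.2 121.4] orient err [-0.1  -0.07  0.13] F lip axes [-4.4 -1.9 -2.7]
lip_edge [{'point': [268.8, 115.3], 'confidence': 0.88}] [{'point': [248.4, 170.0], 'confidence': 0.65}]
[0.60825739 0.06364442 0.23158252] 0.1369 0.0003 -0.0027
mark_edge [{'point': [296.1, 79.7], 'confidence': 0.47}] [{'point': [118.0, 186.4], 'confidence': 0.78}]
[0.57112508 0.25915052 0.22513508] 0.1293 0.0001 0.1963
mark [[np.float64(0.78), np.float64(1.39)], [np.float64(0.84), np.float64(1.37)], [np.float64(0.82), np.float64(1.39)]] [np.float64(0.8), np.float64(1.36)]
lip [[np.float64(0.4), np.float64(0.95)], [np.float64(-0.01), np.float64(0.53)], [np.float64(4.75), np.float64(6.17)]] [np.float64(1.16), np.float64(1.89)]
lipR [[np.float64(-1.56), np.float64(-1.06)], [np.float64(-1.49), np.float64(-0.98)], [np.float64(1.93), np.float64(4.28)]]
```

>>> arm_command([
  [[-0.004, 0.0025, 0], [0, 0, 0]],
  [[-0.0085, 0.0053, 0], [0, 0, 0]],
  [[-0.0127, 0.008, 0], [0, 0, 0]],
  [[-0.017, 0.0106, 0], [0, 0, 0]],
  [[-0.017, 0.0106, 0], [0, 0, 0]],
])

```text
clock: 10.9
position: [0.581, 0.0617, 0.2053]
ee_rot: [-1.49, -0.509, -0.253]
force: [0.3, 0.2, 0.3]
width: 0.001
```

>>> arm_command([
  [[-0.0106, -0.017, 0], [0, 0, 0]],
  [[-0.0212, -0.034, 0], [0, 0, 0]],
  [[-0.0318, -0.051, 0], [0, 0, 0]],
  [[-0.0424, -0.068, 0], [0, 0, 0]],
  [[-0.0424, -0.068, 0], [0, 0, 0]],
])

```text
clock: 11.4
position: [0.5122, 0.0492, 0.2467]
ee_rot: [-1.492, -0.509, -0.255]
force: [-0.5, 0.0, -0.4]
width: 0.004
```

```bash
python3 m.py p5; python3 e3.py p5; python3 -c "
from h import *
p=get_image('top');save(p,'t5')"
```

```text
t 11.4 TCP in lip frame mm [-91.4  -0.9 101.5] orient err [ 0.04 -0.09  0.18] F lip axes [-0.2  0.1 -0.6]
lip_edge [{'point': [264.8, 117.0], 'confidence': 0.73}] [{'point': [245.9, 172.1], 'confidence': 0.94}]
[0.60293388 0.06548562 0.22749654] 0.1309 -0.002 0.0
mark_edge [{'point': [166.3, 248.5], 'confidence': 0.21}] [{'point': [118.8, 183.9], 'confidence': 0.65}]
[0.51721714 0.11495928 0.03275059] -0.0759 0.0294 0.0631
mark [[np.float64(1.7), np.float64(2.64)], [np.float64(1.65), np.float64(8.03)], [np.float64(1.67), np.float64(2.65)]] [np.float64(1.64), np.float64(2.51)]
lip [[np.float64(1.21), np.float64(1.93)], [np.float64(0.8), np.float64(1.4)], [np.float64(0.95), np.float64(8.89)]] [np.float64(0.96), np.float64(1.59)]
lipR [[np.float64(-0.81), np.float64(6.69)], [np.float64(-0.71), np.float64(-0.08)], [np.float64(-0.67), np.float64(-0.03)]]
```

View pics/t_p5.png

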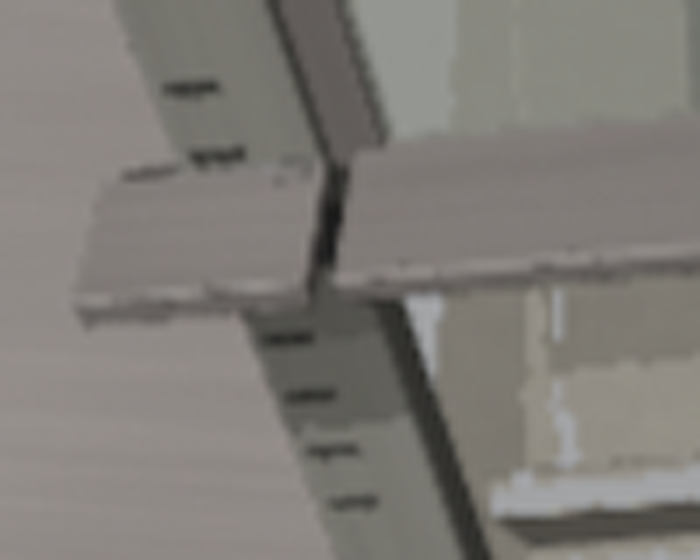

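View pics/s_p5.png

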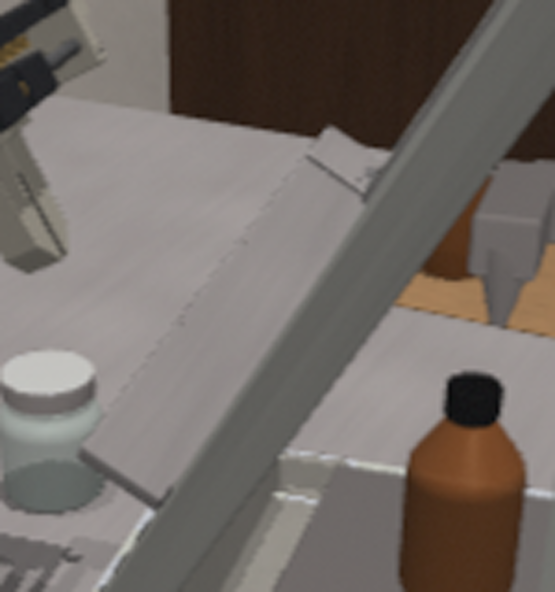

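View pics/t5.png

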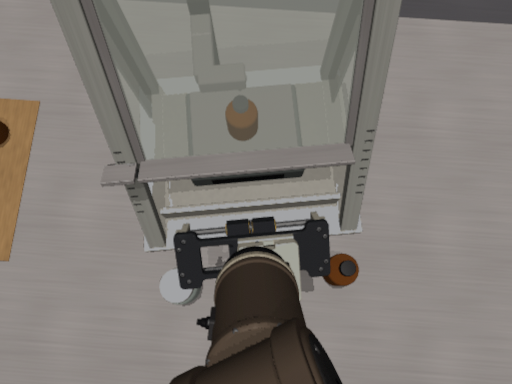

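```bash
cat > f.py <<'E'
from h import *
import pickle,sys
exec(open('e2.py').read().split("base=LIP")[0])
base=LIP+.1335*U
def bright(y,w=.004):  # highlight / steepest-descent location
    P=np.mean([prof(b,base,t)[1] for t in np.linspace(y-w,y+w,9)],0);r=np.arange(-14,14,.25)
    P=cv2.GaussianBlur(P[None],(0,0),2)[0];m=(r>-5)&(r<7);d=np.gradient(P);i=np.argmax(np.where(m,d,-9));return r[i]
ym=np.arange(.176,.216,.004);yl=np.r_[np.arange(.06,.16,.004),np.arange(-.16,.06,.004)]
zm=np.array([bright(y) for y in ym]);zl=np.array([bright(y) for y in yl])
c=np.polyfit(yl,zl,1)
for _ in range(4):
    k=abs(zl-np.polyval(c,yl))<1.2;c=np.polyfit(yl[k],zl[k],1)
print('lip slope',c,'used',k.sum(),len(k),'rms',np.std(zl[k]-np.polyval(c,yl[k])))
print('mark',zm.mean(),np.std(zm),'lip extrap',np.polyval(c,ym).mean(),'lip below mark by mm',zm.mean()-np.polyval(c,ym).mean())
e=-.0  
cam=-a['world_to_cam'][:3,:3].T@a['world_to_cam'][:3,3]
v=cam-MK;print('scene view dir in lip axes',[(v@q/np.linalg.norm(v)).round(3) for q in (XL,YL,U)])
cv2.imwrite('pics/z.png',cv2.resize(a['color'][70:110,280:330,::-1],None,fx=14,fy=14,interpolation=cv2.INTER_NEAREST))
E
python3 f.py p5
```

```text
lip slope [ 7.11994633 -0.35257095] used 68 80 rms 0.34372341569401166
mark 1.0909090909090908 0.28747978728803447 lip extrap 1.0429385303893222 lip below mark by mm 0.04797056051976867
scene view dir in lip axes [np.float64(0.028), np.float64(-0.911), np.float64(0.411)]
```

View pics/z.png

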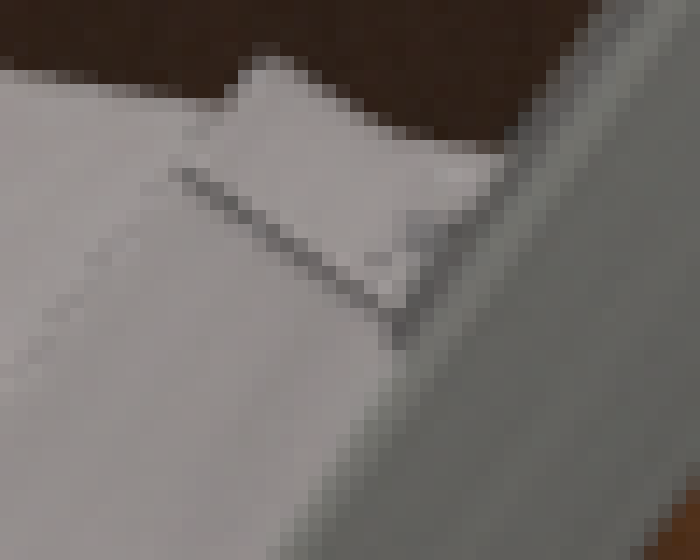

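```bash
python3 -c "
from h import *
s=observe();print(s['clock'],s['force'],abs(s['dq']).max());print(sign_off())"
```

```text
11.75 [ 0.5441096  -1.07827015  0.22912156] 0.0064091293828602465
the job is handed in; nothing more can be done
None
```

I pushed the window up by its lip with the shut fingers until the lip was level with the height mark. I then backed the hand off down and away, and handed the job in at 11.75 s. The window was never gripped and never ran past the mark. The force readings I took stayed around 7 N or less.

**Level:** With the hand clear, a fit of the front edges in the top view put the lip about 0.05 mm below the mark, with about 0.3 mm of scatter. The width of the gap in the scene view also fits level, to about 0.5 mm.

**Checks that disagreed:** The trained networks' points for lip and mark scattered by several mm, and in the last scene picture the mark was wrongly detected. I relied on the image edges instead.

**Hand angle:** I planned to pitch the hand 30° down, but the arm's elbow reached its limit there. I used 62° instead, so the fingers bore on the lip's lower front edge.

**Left alone:** The last pictures show the jar and bottles in place and the hand well clear. The mark's edge stayed put to within about 0.1 mm in pictures taken while I was pushing.

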